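Zero the tare knob and stow the adapter

TASK

We are putting the balance control unit away. First turn the tare knob on its sloping panel until the pointer reads zero (the red mark at the top of the dial) and let go of it; then lay the black power adapter gently in the unit's open drawer and slide the drawer fully shut. Do not shift the timer or the beaker.

Things in the scene. Friction and masses are not known exactly. Their poses are not given: they have to be found in the camera images.
- control_unit: white bench unit, 150 mm deep (its x), 190 wide (y), fixed. Origin: centre of its underside on the bench; x to its back, z up. The front (x = -75 mm) is 72 mm high; from there the grey panel slopes up backwards at 35 degrees from horizontal to 164 mm high at x = +56 mm. The drawer in its foot, below 56 mm, slides out of the front along -x
- knob_grip (a point): on the knob's axis, 25 mm above the panel, mid-way in the grey grip bar: 56 mm long, 16 wide, standing 10 to 37 mm above the panel on a round skirt 62 mm across. Axes turn with the knob: x along the bar to its white pointer end, y across the bar, z out of the panel along the axis, leaning 35 degrees from vertical to the unit's front; so a tool square to it is tilted 35 degrees
- tare_knob (a joint): knob angle in rad: 0 with the pointer at the red zero mark at the top of the dial (pointing straight up the slope), positive when clockwise of it, seen facing the panel. Dial marks every 12 degrees. Starts at 0.6 to 1.35. No stop at zero: it turns from -0.9 to 1.9. Friction about 0.06 N m; it stays where it is left
- drawer (a joint): drawer opening in m: 0 fully shut (against a stop), 0.135 fully open; starts 0.112 to 0.13. Moves with about 1.5 N of friction and stays where it is left
- drawer_floor (a point): centre of the drawer's inner floor, 10 mm above the bench; moves with the drawer; axes as the unit's. Inside it is 133 mm long (x) and 150 mm wide (y), walls 32 mm above this floor. Only its front part, as long as the drawer is open, lies clear of the unit's front; the rest is under the unit, with 46 mm above the floor
- drawer_pull (a point): middle of the front face of the grey ledge on the drawer's blue front, 44 mm above the bench; the ledge is 90 mm long, 10 mm high and stands 10 mm out. The blue front is 180 mm wide and reaches from 7 to 55 mm above the bench. Push here along the unit's +x to shut the drawer; shut, this point is at x = -93 mm of the unit
- adapter_center (a point): centre of the black power adapter, a loose box 75 mm (x) by 50 mm (y) by 30 mm (z), about 0.12 kg; it lies flat on the green log book. Grasp it across the 50 mm
- adapter: the same black power adapter; origin at the centre of its underside, axes along its edges
- log_book: green log book, 210 mm (x) by 151 mm (y) by 16 mm thick, fixed flat on the bench; origin at the centre of its underside
- timer: white digital timer, 66 by 70 by 26 mm, loose bystander; origin at the centre of its underside
- beaker: small clear beaker, 52 mm across and 62 mm high, loose bystander; origin at the centre of its underside
Mind the look-alikes: they are no part of the job. What is meant by the adapter is not pink, and is the larger of those in its own colour.

How it is judged (in metres and radians):
On the way, in this order (a step that is already met when the one before it is completed fails the run):
1. the knob's pointer stands at zero (within 0.09 rad, about 5 degrees) and the fingers have let go of it (value of joint tare_knob between -0.09 and 0.09 rad and contact force between the fingers and control_unit below 0.2 N), for 0.2 s.
2. the adapter lies flat in the drawer, released (x of adapter_center in the frame of drawer_floor between -0.066 and 0.066 m and y of adapter_center in the frame of drawer_floor between -0.075 and 0.075 m and z of adapter_center in the frame of drawer_floor below 0.021 m and contact force between the fingers and adapter below 0.1 N), for 0.2 s.
At the end, for the whole second after the job is handed in: The knob's pointer is within 0.09 rad (about 5 degrees) of the zero mark, the drawer is shut to within 4 mm, and the adapter lies flat and at rest inside the drawer (value of joint tare_knob between -0.09 and 0.09 rad and value of joint drawer below 0.004 m and x of adapter_center in the frame of drawer_floor between -0.066 and 0.066 m and y of adapter_center in the frame of drawer_floor between -0.075 and 0.075 m and z of adapter_center in the frame of drawer_floor below 0.021 m and linear speed of adapter below 0.02 m/s); the robot touches nothing.
It fails at once if the timer is shifted by more than 30 mm (distance of timer from where it was at the start of the episode above 0.03 m).
It fails at once if the beaker is shifted by more than 30 mm (distance of beaker from where it was at the start of the episode above 0.03 m).
It fails at once if the adapter is dropped (falls from more than about 30 mm: over 0.8 m/s while no finger touches it) (linear speed of adapter above 0.8 m/s and contact force between the fingers and adapter below 0.1 N).
It also fails if it takes over 72 s, if anything falls off the work surface, if the arm or the gripper's body presses on something with over 40 N, if the wrist force passes 120 N, or if a joint passes its speed limit or range.

ROBOT

A 6-joint arm with a two-finger parallel gripper is mounted at the origin on a cart in front of the work surface, level with it; the furniture and walls round the work are solid. World frame = base frame: x ahead of the robot, y to its left, z up, the work surface at z = 0. Lengths are in mm, angles in rad, forces in N, time in s.
With the tool pointing down it reaches from about 350 to 850 mm from the base axis. Payload 8.1 kg.
Tool frame: the origin (TCP) lies between the finger pads; the fingertips stand 11 mm ahead of it and the grasp point (between the pads) lies 8 mm behind it; z points along the fingers, y is the line along which they close (so a half turn about z gives the same grasp; the last joint's range is limited). The gripper opens to 85 mm and grips with 20 to 120 N. Pads are 22 mm wide; open, the fingers measure 114 mm over their backs; the gripper's body (76 mm by 85 mm) begins 54 mm behind the grasp point. The pads swing forward as they close: fully open they stand 13 mm farther back than shut.
Start: joints at [-1.339, 0.13, 1.488, -0, 1.523, -0.085], TCP at [186.937, -570.14, 242.292] pointing down, gripper open.
Joint ranges: [-2.96, 2.96], [-0.89, 2.26], [0.02, 2.5], [-1.34, 4.48], [0, 2.73], [-2.66, 2.66]. Speed limits (rad/s): [2.39, 2.39, 2.79, 3.14, 3.14, 3.14].

INTERFACE

Orientations are given as a 3x3 rotation matrix whose columns are the frame's x, y, z axes.
In Python, from cell import r gives the robot as it stands.
- The arm moves only by the tool jog_arm, never from a script. Its argument "deltas" is a list of rows, each a list of 7 numbers: the shift along the tool's x, y, z scaled (see below), then the turn, a rotation vector about the tool's x, y, z scaled (see below), then the opening, from 0 (shut) to 1 (fully open). In form: [[tx, ty, tz, wx, wy, wz, grip], ...]. A call has exactly 10 rows; each row shifts and turns the commanded pose from where the row before left it, along the tool's axes as they then stand; what a row does not reach is not made up. The controller multiplies each number of a shift by 60 mm and each number of a turn by 0.1 rad. A row lasts 1/8 s, in which the tool goes at most 62.5 mm and 10.7 degrees, less where a joint would pass 70% of its speed; a pose out of reach is approached as far as the arm can. A call with a number of a shift or a turn outside -1 to 1 is refused whole. A call with a gripper value outside its range is refused whole. The fingers move at their own pace and stop on an object; "force" is the grip in N (left out, the last holds). Time passes only in rows, so rows that do not move let the fingers close, or fill a call up. It gives the time, the measured TCP pose, the force, the opening and the grip force at its end, in the units of the state.
- r.state(): the state, without advancing time (a new reading comes with each control period).
- r.snapshot(name): name is "side" or "top"; returns the picture (384x512x3 uint8, red, green, blue); there is no depth.
- r.camera_info(name): a dict with "intrinsics" (3x3 intrinsics, pixels), "view" (4x4, takes a point from world to camera coordinates). Camera axes: x right, y up, looking along -z (the intrinsics and any distortion apply to the point x, -y, -z); pixel columns grow to the right and rows downward; lengths in mm; the calibration is good to about 2 mm. A picture is of the moment at which its call begins. camera_info takes no time and is no camera call.
- r.close_job(): hands the job in; it is judged then, once.
The state is a dict: "time": time; "joints": joint angles; "qd": joint speeds; "effort": joint torques, N m; "tcp_pos": TCP position; "tcp_rot": TCP orientation; "wrist_force": force on the tool from outside, world axes, zero at the start; "moment": the same for the moment, N m; "grip_width": finger opening in mm; "grip_force": force on a finger pad.
Only numpy, scipy, OpenCV 4.12 (cv2) and the standard library are available. Lean on these libraries where they do the work, as an engineer would, in place of code of your own. Each camera call takes 0.05 s, during which the arm holds its last target. There are 200 camera calls.

## Working session

There is one attempt and no reset: what is moved stays moved. The work goes in short steps, Python scripts to look and compute and a tool call to move; the robot and the scene stay as the last step left them, time stands still between calls to the robot, and variables do not carry over. Pictures are saved under pics/ and viewed, at most 10 in all, crops included, and the job is handed in when it is done.

Besides the shell and the picture viewer there is one more tool, called after "Emit:" as name(argument=value, ...) on one line, values as JSON. jog_arm: Moves the arm, as the interface text tells. Shifts and turns lie within -1 to 1; 1 stands for 60 mm of shift or 0.1 rad of turn. Its arguments: {"type":"object","properties":{"deltas":{"type":"array","items":{"type":"array","items":{"type":"number"}}},"force":{"type":"number"}},"required":["deltas"]}

```bash
mkdir -p pics; ls
python3 - <<'E'
from cell import r
import cv2
for n in("side","top"):
    cv2.imwrite(f"pics/{n}0.png",cv2.cvtColor(r.snapshot(n),cv2.COLOR_RGB2BGR))
    c=r.camera_info(n);print(n,c)
s=r.state();print(s)
E
```

```text
pics
side {'intrinsics': array([[434.53409667,   0.        , 252.35245001],
       [  0.        , 434.53409667, 192.27601479],
       [  0.        ,   0.        ,   1.        ]]), 'view': array([[-3.61368238e-01, -9.32423015e-01, -5.63219031e-04,
         1.17774252e+02],
       [ 8.21664919e-01, -3.18728445e-01,  4.72524009e-01,
        -4.98879811e+02],
       [-4.40771775e-01,  1.70292391e-01,  8.81317618e-01,
        -1.30188185e+03],
       [ 0.00000000e+00,  0.00000000e+00,  0.00000000e+00,
         1.00000000e+00]])}
top {'intrinsics': array([[467.81724691,   0.        , 262.92142356],
       [  0.        , 467.81724691, 185.41920295],
       [  0.        ,   0.        ,   1.        ]]), 'view': array([[ 1.55829307e-02, -9.99831770e-01,  9.67487872e-03,
        -8.74445942e+01],
       [ 9.83729151e-01,  1.70625652e-02,  1.78845817e-01,
        -5.31081304e+02],
       [-1.78980808e-01,  6.73051826e-03,  9.83829543e-01,
        -1.24192834e+03],
       [ 0.00000000e+00,  0.00000000e+00,  0.00000000e+00,
         1.00000000e+00]])}
{'time': 0.1, 'joints': array([-1.33938992e+00,  1.31106534e-01,  1.48913828e+00, -5.75728511e-06,
        1.52299079e+00, -8.53813457e-02]), 'qd': array([ 0.00058712, -0.000557  , -0.00345731,  0.00230343, -0.00203025,
        0.00018498]), 'effort': array([ 1.07138032e-03, -5.70954680e+01, -5.01942015e+01, -2.00200639e-04,
        8.06547760e-03,  3.79080029e-05]), 'tcp_pos': array([ 186.8335986 , -569.68583768,  241.35445682]), 'tcp_rot': array([[ 9.50240924e-01,  3.11515713e-01, -3.82401258e-04],
       [ 3.11515919e-01, -9.50239590e-01,  1.59783256e-03],
       [ 1.34377136e-04, -1.63744997e-03, -9.99998650e-01]]), 'wrist_force': array([-0.1003595 , -0.02378346, -0.06685618]), 'moment': array([-0.03082394, -0.05351846,  0.02230087]), 'grip_force': 0.0, 'grip_width': 85.2630396239465}
```

View pics/side0.png

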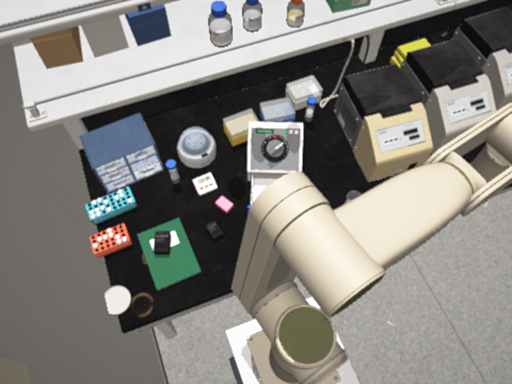

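View pics/top0.png

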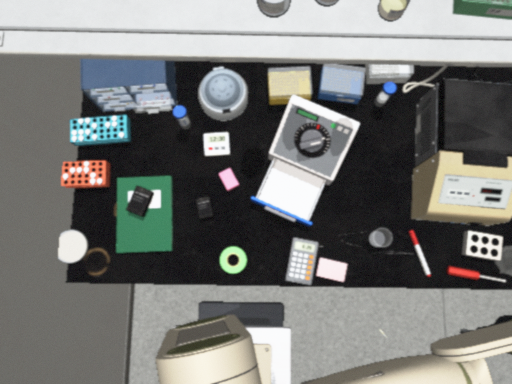

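Side view: unit at (275,150), arm hides the drawer. Top view: unit at (315,140), knob (313,140), drawer front (282,213), timer (216,143), beaker (380,238). 

Adapter candidates (top): black box on the green book (140,202), smaller black box (205,207), pink box (229,179). By the description it's the one on the book; I'll check in a crop.

Run:
```python
import cv2,numpy as np
t=cv2.imread("pics/top0.png");s=cv2.imread("pics/side0.png")
a=cv2.resize(t[170:260,105:225],(400,300),interpolation=cv2.INTER_CUBIC)
b=cv2.resize(t[90:225,245:365],(400,450),interpolation=cv2.INTER_CUBIC)
c=cv2.resize(s[210:300,125:245],(400,300),interpolation=cv2.INTER_CUBIC)
o=np.zeros((600,800,3),np.uint8);o[:300,:400]=a;o[:450,400:]=b;o[300:,:400]=c
cv2.imwrite("pics/crop1.png",o)
```

```text
(no output)
```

View pics/crop1.png

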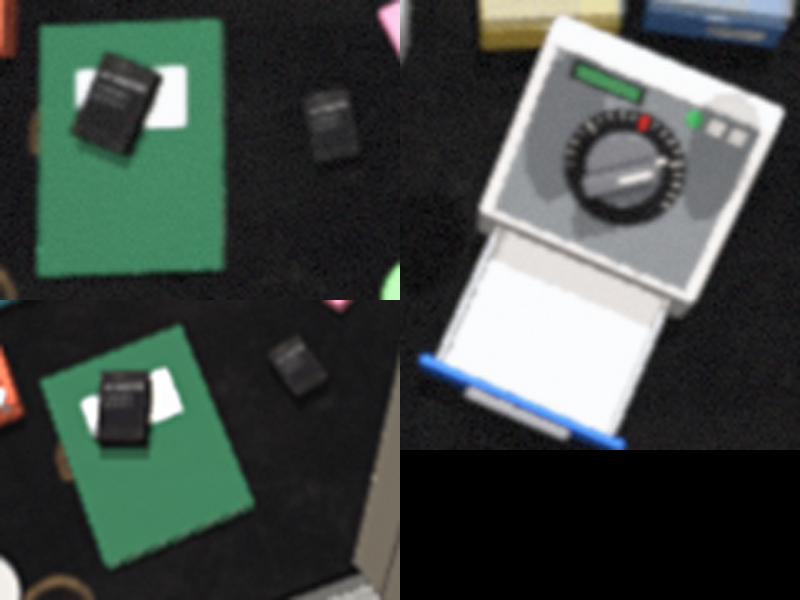

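The crop confirms it: the box on the book, crop (117,105), is clearly larger than the other black one at (330,125). The pointer is at crop (640,178) and the red mark at (645,122), so the knob sits about 60° clockwise of zero. Now the measuring.

```bash
cat > h.py <<'E'
import cv2,numpy as np
from cell import r
CI={n:r.camera_info(n) for n in("side","top")}
def ray(n,uv):
    K=CI[n]["intrinsics"];V=CI[n]["view"];R=V[:3,:3]
    p=np.linalg.solve(K,[uv[0],uv[1],1]);d=R.T@[p[0],-p[1],-p[2]]
    return -R.T@V[:3,3],d/np.linalg.norm(d)
def onz(n,uv,z):
    o,d=ray(n,uv);return o+d*(z-o[2])/d[2]
def onplane(n,uv,p,nv):
    o,d=ray(n,uv);return o+d*(np.dot(p-o,nv)/np.dot(d,nv))
def tri(us,ut):
    o1,d1=ray("side",us);o2,d2=ray("top",ut)
    t=np.linalg.lstsq(np.c_[d1,-d2],o2-o1,rcond=None)[0]
    a=o1+d1*t[0];b=o2+d2*t[1];return (a+b)/2,np.linalg.norm(a-b)
def proj(n,P):
    V=CI[n]["view"];K=CI[n]["intrinsics"];c=V[:3,:3]@P+V[:3,3];return (K@[c[0],-c[1],-c[2]])[:2]/-c[2]
def comps(m,roi):
    x0,y0,x1,y1=roi;M=np.zeros_like(m);M[y0:y1,x0:x1]=m[y0:y1,x0:x1]
    c,_=cv2.findContours(M,cv2.RETR_EXTERNAL,cv2.CHAIN_APPROX_NONE);return sorted(c,key=cv2.contourArea)[::-1]
def hsv(im): return cv2.cvtColor(im,cv2.COLOR_BGR2HSV)
E
python3 - <<'E'
from h import *
np.set_printoptions(precision=1,suppress=True)
T=cv2.imread("pics/top0.png");S=cv2.imread("pics/side0.png")
for n in CI: print(n,"cam",ray(n,(0,0))[0])
def rng(im,lo,hi): return cv2.inRange(hsv(im),np.array(lo),np.array(hi))
# blue drawer front
c=comps(rng(T,(100,130,60),(125,255,255)),(240,175,340,235))[0];b=cv2.minAreaRect(c);print("blue",b,cv2.boxPoints(b).tolist())
# red marks
red=[]
for n,im,roi in(("side",S,(255,125,300,165)),("top",T,(285,110,345,165))):
    m=rng(im,(0,130,90),(8,255,255))|rng(im,(172,130,90),(180,255,255))
    c=comps(m,roi)[0];mm=m.copy();x,y,w,h=cv2.boundingRect(c);ys,xs=np.nonzero(m[y:y+h,x:x+w]);p=(xs.mean()+x,ys.mean()+y);red.append(p)
    dk=cv2.inRange(cv2.cvtColor(im,cv2.COLOR_BGR2GRAY),0,75)
    dk=cv2.morphologyEx(dk,cv2.MORPH_CLOSE,np.ones((3,3)))
    cc=comps(dk,roi)[0];e=cv2.fitEllipse(cv2.convexHull(cc));print(n,"red",p,len(xs),"ring",e);red.append(e[0])
print("red",tri(red[0],red[2]),"dial",tri(red[1],red[3]))
# adapter
for n,im,roi in(("side",S,(145,222,185,260)),("top",T,(118,178,170,225))):
    dk=cv2.inRange(im.max(axis=2),0,80)
    c=comps(dk,roi)[0];e=cv2.minAreaRect(c);print(n,"adap",e,cv2.boxPoints(e).tolist())
    g=rng(im,(60,80,50),(90,255,255));c=comps(g,(100,165,220,300))[0];e=cv2.minAreaRect(c);bp=cv2.boxPoints(e);print(n,"book",e)
    P=np.array([onz(n,q,16) for q in bp]);print(P.mean(0),np.linalg.norm(np.diff(P,axis=0),axis=1))
for nm,q,z in(("fl",(480,215),72),("fr",(690,310),72),("bl",(560,15),164),("br",(783,108),164)):
    print(nm,onz("top",(245+.3*(q[0]-400),90+.3*q[1]),z))
E
```

```text
side cam [-121.4  172.5 1383.2]
top cam [ 301.5  -70.  1317.7]
blue ((281.1528625488281, 210.7877197265625), (68.13514709472656, 6.1884636878967285), 23.782032012939453) [[248.73033142089844, 199.88116455078125], [251.2258758544922, 194.21820068359375], [313.57537841796875, 221.69427490234375], [311.079833984375, 227.35723876953125]]
side red (np.float64(275.0), np.float64(136.2)) 10 ring ((274.2043762207031, 148.59957885742188), (25.148284912109375, 26.012136459350586), 132.120361328125)
top red (np.float64(317.6), np.float64(126.6)) 15 ring ((311.7328796386719, 140.00808715820312), (33.94674301147461, 35.36408615112305), 104.81808471679688)
red (array([ 671.1, -217.6,  152. ]), np.float64(0.3226546563964671)) dial (array([ 644.5, -205.6,  118.8]), np.float64(0.5503950405352561))
side adap ((162.0, 242.5), (23.0, 16.0), 90.0) [[154.0, 231.0], [170.0, 231.0], [170.0, 254.0], [154.0, 254.0]]
side book ((167.7930908203125, 253.4827880859375), (61.279457092285156, 49.39495849609375), 68.19859313964844)
[452.6 252.8  16. ] [165.2 222.8 154.9]
top adap ((139.9913787841797, 201.35348510742188), (19.958581924438477, 27.70566177368164), 23.198589324951172) [[125.36206817626953, 210.15521240234375], [136.27586364746094, 184.689697265625], [154.62069702148438, 192.5517578125], [143.70689392089844, 218.01727294921875]]
top book ((143.5, 214.0), (78.0, 57.0), 90.0)
[453.1 253.   16. ] [161.1 219.1 156.3]
fl [614.5 -93.8  72. ]
fr [ 538.1 -265.8   72. ]
bl [ 753.  -152.4  164. ]
br [ 680.6 -325.   164. ]
```

```bash
cat >> h.py <<'E'
yaw=-0.4145;O=np.array([646.5,-209.2,0.])
c,s=np.cos(yaw),np.sin(yaw);RU=np.array([[c,-s,0],[s,c,0],[0,0,1]])
a=np.radians(35);nu=np.array([-np.sin(a),0,np.cos(a)]);up=np.array([np.cos(a),0,np.sin(a)])
def U(P): return RU.T@(np.asarray(P)-O)
def W(p): return O+RU@np.asarray(p,float)
def panel(n,uv,h):
    "point (up-slope, y, h) in unit, panel origin at front lip"
    P=U(onplane(n,uv,W(np.array([-75,0,72])+nu*h),RU@nu))-np.array([-75,0,72]);return np.array([P@up,P[1]])
E
python3 - <<'E'
from h import *
np.set_printoptions(precision=1,suppress=True)
for n,uv in(("top",(311.7,140)),("side",(274.2,148.6))): print("dial",n,panel(n,uv,0),panel(n,uv,5))
for n,uv in(("top",(317.6,126.6)),("side",(275,136.2))): print("red",n,panel(n,uv,0))
b=lambda q:(245+.3*(q[0]-400),90+.3*q[1])
A=panel("top",b((582,190)),37);B=panel("top",b((665,165)),37);print("bar",A,B,(A+B)/2,"angle",np.arctan2(-(B-A)[1],(B-A)[0]))
ct=lambda q:(105+.3*q[0],170+.3*q[1]);cs=lambda q:(125+.3*q[0],210+.3*(q[1]-300))
t=[ct(q) for q in((105,55),(160,68),(125,153),(75,138))];sd=[cs(q) for q in((100,372),(150,370),(148,436),(100,436))]
Z=np.array([onz("top",q,46) for q in t]);print(Z,Z.mean(0),np.linalg.norm(Z-np.roll(Z,1,0),axis=1))
Z=np.array([onz("side",q,46) for q in sd]);print(Z,Z.mean(0),np.linalg.norm(Z-np.roll(Z,1,0),axis=1))
print("tri",[tri(p,q) for p,q in zip(sd,t)],tri(np.mean(sd,0),np.mean(t,0)))
print("blue ends z55",U(onz("top",(251.2,194.2),55)),U(onz("top",(313.6,221.7),55)))
print("beaker,timer",onz("top",(380,238),30),onz("top",(216,143),26))
# hi-res crop of dial for bar check
T=cv2.imread("pics/top0.png");S=cv2.imread("pics/side0.png")
cv2.imwrite("pics/dial.png",np.hstack([cv2.resize(T[115:165,287:337],(400,400),interpolation=cv2.INTER_CUBIC),cv2.resize(S[124:174,249:299],(400,400),interpolation=cv2.INTER_CUBIC)]))
E
```

```text
dial top [86.5  2.3] [88.1  2.2]
dial side [85.7  2.8] [85.8  3. ]
red top [126.3   2.5]
red side [128.6   1.9]
bar [67.8 23.1] [113.4 -27.4] [90.6 -2.2] angle 0.8363931525911013
[[523.8 269.4  46. ]
 [513.7 223.5  46. ]
 [442.8 248.   46. ]
 [454.4 289.5  46. ]] [483.7 257.6  46. ] [72.2 47.1 75.  43.2]
[[526.1 270.1  46. ]
 [510.1 222.9  46. ]
 [443.4 244.2  46. ]
 [460.4 287.9  46. ]] [485.  256.3  46. ] [68.1 49.8 70.  46.9]
tri [(array([523.6, 269.1,  50. ]), np.float64(1.7124285283681941)), (array([514.3, 224.2,  38.7]), np.float64(2.272960607007663)), (array([441.2, 244.9,  53.2]), np.float64(2.758917633642065)), (array([453. , 285.8,  61.8]), np.float64(1.705078722471105))] (array([482.8, 256.3,  50.5]), np.float64(0.4288908199295414))
blue ends z55 [-193.7   92.    55. ] [-191.4  -93.2   55. ]
beaker,timer [ 394.5 -402.8   30. ] [657.1  56.8  26. ]
```

View pics/dial.png

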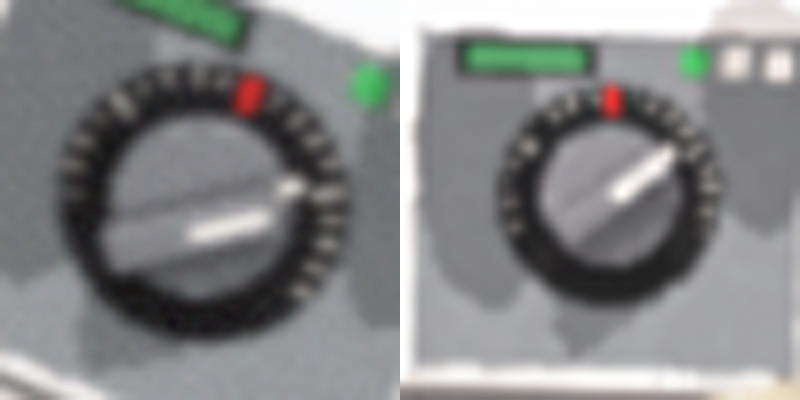

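Run:
```python
from h import *
np.set_printoptions(precision=2,suppress=True)
t=lambda q:(287+q[0]/8-.5,115+q[1]/8-.5); s=lambda q:(249+(q[0]-400)/8-.5,124+q[1]/8-.5)
for n,f,p,q in(("top",t,(190,236),(270,216)),("side",s,(612,197),(674,153))):
    A=panel(n,f(p),37);B=panel(n,f(q),37);print(n,A,B,np.arctan2(-(B-A)[1],(B-A)[0]))
    # grey skirt circle at h=10
    
print("skirt top",panel("top",t((200,207)),10),"side",panel("side",s((610,195)),10))
# target tool pose
for th in (0.85,):
  z=-(RU@nu); x=RU@(np.cos(th)*up-np.sin(th)*np.array([0,1,0])); 
  P=W(np.array([-75,1.5,72])+86.5*up+25*nu);print("grip pt",P,"bar dir",x)
st=r.state();print(st["tcp_pos"])
```

```text
top [87.03  1.04] [103.99 -19.67] 0.8843727761412706
side [88.02  1.1 ] [107.53 -24.35] 0.916778979103625
skirt top [88.54  2.22] side [88.42  1.29]
grip pt [ 630.19 -200.38  142.09] bar dir [ 0.19 -0.91  0.38]
[ 186.83 -569.69  241.35]
```

```bash
cat >> h.py <<'E'
from scipy.spatial.transform import Rotation as Ro, Slerp
cen=np.array([87.5,1.5])
def kpose(th,h):
    z=-(RU@nu);x=-(RU@(np.cos(th)*up-np.sin(th)*np.array([0,1,0])))
    return W(np.array([-75,cen[1],72])+cen[0]*up+h*nu),np.c_[x,np.cross(z,x),z]
def down(yawx): 
    x=np.array([np.cos(yawx),np.sin(yawx),0]);z=np.array([0,0,-1.]);return np.c_[x,np.cross(z,x),z]
def plan(segs,g,start=None):
    "segs: list of (P,R,n)"
    st=r.state();p,R=(st["tcp_pos"],st["tcp_rot"]) if start is None else start
    for P,Rt,n in segs:
        w=Ro.from_matrix(R.T@Rt).as_rotvec()/n
        for i in range(n):
            t=R.T@((P-p)/(n-i))/60;rr=np.round(np.r_[t,w*10],2)
            if i==0 or True: print(list(map(float,rr))+[g])
            p=p+R@rr[:3]*60;R=R@Ro.from_rotvec(rr[3:]*.1).as_matrix()
        print("-> ",np.round(p,1))
    return p,R
E
python3 - <<'E'
from h import *
P,R=kpose(.9,115);st=r.state()
Rm=Slerp([0,1],Ro.from_matrix([st["tcp_rot"],R]))(.5).as_matrix()
print(P,R,Ro.from_matrix(st["tcp_rot"].T@R).magnitude())
plan([(np.array([400,-340,300.]),Rm,10),(P,R,10)],0.5)
E
```

```text
[ 583.68585951 -179.92351853  216.39042327] [[-0.15060242  0.83766876  0.52500472]
 [ 0.92206157  0.3105519  -0.23099777]
 [-0.35654083  0.44929786 -0.81915204]] 1.6069171756241833
[0.46, -0.25, -0.1, -0.34, 0.03, -0.73, 0.5]
[0.47, -0.22, -0.1, -0.34, 0.03, -0.73, 0.5]
[0.49, -0.18, -0.11, -0.34, 0.03, -0.73, 0.5]
[0.5, -0.14, -0.11, -0.34, 0.03, -0.73, 0.5]
[0.51, -0.1, -0.12, -0.34, 0.03, -0.73, 0.5]
[0.52, -0.05, -0.12, -0.34, 0.03, -0.73, 0.5]
[0.52, -0.01, -0.11, -0.34, 0.03, -0.73, 0.5]
[0.52, 0.03, -0.11, -0.34, 0.03, -0.73, 0.5]
[0.51, 0.07, -0.11, -0.34, 0.03, -0.73, 0.5]
[0.5, 0.11, -0.11, -0.34, 0.03, -0.73, 0.5]
->  [ 399.9 -340.2  299.9]
[0.4, 0.09, 0.14, -0.33, 0.03, -0.73, 0.5]
[0.39, 0.11, 0.14, -0.33, 0.03, -0.73, 0.5]
[0.38, 0.14, 0.15, -0.33, 0.03, -0.73, 0.5]
[0.37, 0.16, 0.16, -0.33, 0.03, -0.73, 0.5]
[0.35, 0.18, 0.16, -0.33, 0.03, -0.73, 0.5]
[0.34, 0.2, 0.17, -0.33, 0.03, -0.73, 0.5]
[0.32, 0.22, 0.18, -0.33, 0.03, -0.73, 0.5]
[0.31, 0.23, 0.18, -0.33, 0.03, -0.73, 0.5]
[0.29, 0.25, 0.19, -0.33, 0.03, -0.73, 0.5]
[0.27, 0.27, 0.21, -0.33, 0.03, -0.73, 0.5]
->  [ 583.9 -180.   216.4]
```

Emit:
jog_arm(deltas=[[0.46,-0.25,-0.1,-0.34,0.03,-0.73,0.5],[0.47,-0.22,-0.1,-0.34,0.03,-0.73,0.5],[0.49,-0.18,-0.11,-0.34,0.03,-0.73,0.5],[0.5,-0.14,-0.11,-0.34,0.03,-0.73,0.5],[0.51,-0.1,-0.12,-0.34,0.03,-0.73,0.5],[0.52,-0.05,-0.12,-0.34,0.03,-0.73,0.5],[0.52,-0.01,-0.11,-0.34,0.03,-0.73,0.5],[0.52,0.03,-0.11,-0.34,0.03,-0.73,0.5],[0.51,0.07,-0.11,-0.34,0.03,-0.73,0.5],[0.5,0.11,-0.11,-0.34,0.03,-0.73,0.5]], force=40)

```text
time: 1.35
tcp_pos: [400.4, -339.6, 300.3]
tcp_rot: [[0.503, 0.833, 0.229], [0.86, -0.454, -0.234], [-0.091, 0.315, -0.945]]
wrist_force: [-0.5, -0.1, -0.1]
grip_width: 43.1
grip_force: 0.0
```

Emit:
jog_arm(deltas=[[0.4,0.09,0.14,-0.33,0.03,-0.73,0.5],[0.39,0.11,0.14,-0.33,0.03,-0.73,0.5],[0.38,0.14,0.15,-0.33,0.03,-0.73,0.5],[0.37,0.16,0.16,-0.33,0.03,-0.73,0.5],[0.35,0.18,0.16,-0.33,0.03,-0.73,0.5],[0.34,0.2,0.17,-0.33,0.03,-0.73,0.5],[0.32,0.22,0.18,-0.33,0.03,-0.73,0.5],[0.31,0.23,0.18,-0.33,0.03,-0.73,0.5],[0.29,0.25,0.19,-0.33,0.03,-0.73,0.5],[0.27,0.27,0.21,-0.33,0.03,-0.73,0.5]])

```text
time: 2.6
tcp_pos: [584.2, -179.7, 216.1]
tcp_rot: [[-0.154, 0.837, 0.526], [0.921, 0.314, -0.231], [-0.358, 0.449, -0.819]]
wrist_force: [-0.1, -0.0, -0.2]
grip_width: 42.6
grip_force: 0.0
```

Run:
```python
from h import *
print(r.state()["joints"],r.state()["time"])
cv2.imwrite("pics/top1.png",cv2.cvtColor(r.snapshot("top"),cv2.COLOR_RGB2BGR))
cv2.imwrite("pics/side1.png",cv2.cvtColor(r.snapshot("side"),cv2.COLOR_RGB2BGR))
P,R=kpose(.9,24);plan([(P,R,10)],0.5)
```

```text
[-0.36666452 -0.35058888  2.10013748 -0.03809514  0.78115828 -0.60823503] 2.6
[-0.0, 0.0, 0.15, -0.0, -0.0, 0.0, 0.5]
[-0.0, 0.0, 0.15, -0.0, -0.0, 0.0, 0.5]
[-0.0, 0.0, 0.15, -0.0, -0.0, 0.0, 0.5]
[-0.0, 0.0, 0.15, -0.0, -0.0, 0.0, 0.5]
[-0.01, 0.0, 0.15, -0.0, -0.0, 0.0, 0.5]
[-0.0, 0.0, 0.15, -0.0, -0.0, 0.0, 0.5]
[-0.01, 0.0, 0.15, -0.0, -0.0, 0.0, 0.5]
[-0.0, 0.0, 0.15, -0.0, -0.0, 0.0, 0.5]
[-0.01, 0.01, 0.15, -0.0, -0.0, 0.0, 0.5]
[-0.0, 0.0, 0.14, -0.0, -0.0, 0.0, 0.5]
->  [ 631.3 -200.7  141.9]
```

Emit:
jog_arm(deltas=[[0,0,0.2,0,0,0,0.5],[0,0,0.2,0,0,0,0.5],[0,0,0.2,0,0,0,0.5],[0,0,0.2,0,0,0,0.5],[0,0,0.2,0,0,0,0.5],[0,0,0.2,0,0,0,0.5],[0,0,0.15,0,0,0,0.5],[0,0,0.1,0,0,0,0.5],[0,0,0.05,0,0,0,0.5],[0,0,0,0,0,0,0.5]])

```text
time: 3.95
tcp_pos: [631.4, -201.3, 143.2]
tcp_rot: [[-0.151, 0.837, 0.526], [0.922, 0.312, -0.231], [-0.358, 0.449, -0.819]]
wrist_force: [-0.2, -0.2, -0.3]
grip_width: 42.6
grip_force: 0.0
```

Emit:
jog_arm(deltas=[[0,0,0,0,0,0,0],[0,0,0,0,0,0,0],[0,0,0,0,0,0,0],[0,0,0,0,0,0,0],[0,0,0,0,0,0,0],[0,0,0,0,0,0,0],[0,0,0,0,0,0,0],[0,0,0,0,0,0,0],[0,0,0,0,0,0,0],[0,0,0,0,0,0,0]])

```text
time: 5.2
tcp_pos: [630.3, -201.6, 143.1]
tcp_rot: [[-0.151, 0.838, 0.524], [0.922, 0.312, -0.232], [-0.358, 0.448, -0.82]]
wrist_force: [-12.7, 0.5, 7.0]
grip_width: 15.4
grip_force: 39.6
```

Run:
```python
from h import *
st=r.state();p=U(st["tcp_pos"])-np.array([-75,0,72]);print("slope,y,h",p@up,p[1],p@nu, st["wrist_force"],st["moment"],st["grip_force"])
T=cv2.cvtColor(r.snapshot("top"),cv2.COLOR_RGB2BGR);S=cv2.cvtColor(r.snapshot("side"),cv2.COLOR_RGB2BGR)
cv2.imwrite("pics/g1.png",np.hstack([cv2.resize(T[80:230,235:385],(400,400),interpolation=cv2.INTER_CUBIC),cv2.resize(S[100:250,210:360],(400,400),interpolation=cv2.INTER_CUBIC)]))
```

```text
slope,y,h 87.60833365373406 0.4050904643381694 25.5137857365467 [-12.65379705   0.51379825   6.97746755] [-0.16623639  1.22316382 -0.2926047 ] 39.646387696266174
```

View pics/g1.png

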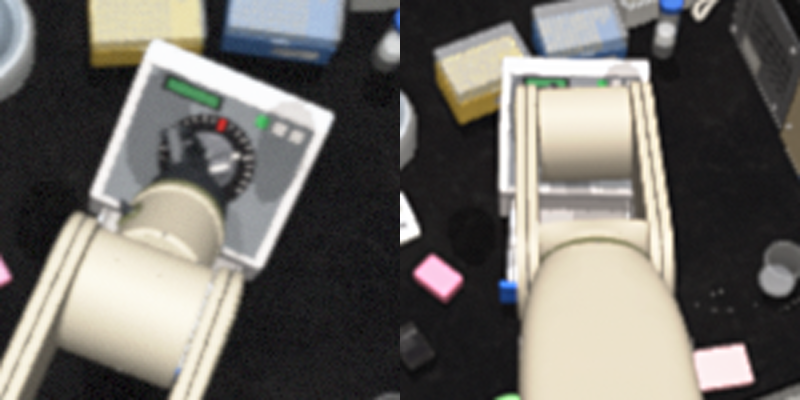

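The crop shows the fingers on the bar, and the width of 15.4 mm matches it. The tool is pressing a little (about 12 N), so I'll ease back 2 mm and turn by −0.9 rad.

Emit:
jog_arm(deltas=[[0,-0.02,-0.03,0,0,-0.5,0],[0,0,0,0,0,-1,0],[0,0,0,0,0,-1,0],[0,0,0,0,0,-1,0],[0,0,0,0,0,-1,0],[0,0,0,0,0,-1,0],[0,0,0,0,0,-1,0],[0,0,0,0,0,-1,0],[0,0,0,0,0,-1,0],[0,0,0,0,0,-0.5,0]])

```text
time: 6.55
tcp_pos: [630.5, -200.9, 143.7]
tcp_rot: [[-0.749, 0.4, 0.528], [0.326, 0.917, -0.231], [-0.576, -0.001, -0.817]]
wrist_force: [27.6, -5.2, -20.4]
grip_width: 15.3
grip_force: 42.3
```

Run:
```python
from h import *
st=r.state();p=U(st["tcp_pos"])-np.array([-75,0,72]);print("slope,y,h",p@up,p[1],p@nu, st["wrist_force"],st["moment"],st["grip_force"],st["joints"])
b=-RU.T@st["tcp_rot"][:,0];print("knob angle",np.arctan2(-b[1],b@up),"tilt",b@nu)
```

```text
slope,y,h 87.82074205652664 1.1852236357943609 26.075013384145933 [ 27.58082706  -5.21709696 -20.43624158] [ 0.18307631 -1.83480634  0.53101358] 42.29026436805725 [-0.37400045 -0.10812828  2.03791414 -0.03928602  0.59869254 -1.50825572]
knob angle -0.0030294377866805365 tilt 0.002958761754692073
```

Emit:
jog_arm(deltas=[[0,0,0.02,0,0,0,0.5],[0,0,0,0,0,0,0.5],[0,0,0,0,0,0,0.5],[0,0,0,0,0,0,0.5],[0,0,0,0,0,0,0.5],[0,0,-0.3,0,0,0,0.5],[0,0,-0.4,0,0,0,0.5],[0,0,-0.5,0,0,0,0.5],[0,0,-0.5,0,0,0,0.5],[0,0,-0.5,0,0,0,0.5]])

```text
time: 7.8
tcp_pos: [560.0, -170.7, 252.1]
tcp_rot: [[-0.75, 0.402, 0.526], [0.329, 0.916, -0.231], [-0.574, -0.001, -0.819]]
wrist_force: [-0.2, -0.0, 0.4]
grip_width: 43.0
grip_force: 0.0
```

Run:
```python
from h import *
T=cv2.cvtColor(r.snapshot("top"),cv2.COLOR_RGB2BGR);cv2.imwrite("pics/top2.png",T)
# adapter geometry
A=np.array([484.,257,31]); d=np.array([523.8+513.7-442.8-454.4,269.4+223.5-248-289.5]);d2=np.array([526.1+510.1-443.4-460.4,270.1+222.9-244.2-287.9])
print("adapter yaw",np.arctan2(d[1],d[0]),np.arctan2(d2[1],d2[0]))
yawA=-.34
up1=np.array([480,60,260.])
plan([(up1,down(yawA+np.pi),10),(np.array([484,257,140.]),down(yawA+np.pi),10)],1)
```

```text
adapter yaw -0.30778798168902166 -0.28715514890925964
[0.22, 0.3, -0.17, -0.02, 0.62, -0.07, 1]
[0.23, 0.3, -0.15, -0.02, 0.62, -0.07, 1]
[0.24, 0.3, -0.13, -0.02, 0.62, -0.07, 1]
[0.24, 0.3, -0.12, -0.02, 0.62, -0.07, 1]
[0.25, 0.31, -0.1, -0.02, 0.62, -0.07, 1]
[0.25, 0.31, -0.09, -0.02, 0.62, -0.07, 1]
[0.26, 0.31, -0.07, -0.02, 0.62, -0.07, 1]
[0.26, 0.31, -0.06, -0.02, 0.62, -0.07, 1]
[0.25, 0.31, -0.04, -0.02, 0.62, -0.07, 1]
[0.26, 0.32, -0.02, -0.02, 0.62, -0.07, 1]
->  [479.9  60.1 260. ]
[0.1, 0.31, 0.2, -0.0, -0.0, -0.0, 1]
[0.1, 0.31, 0.2, -0.0, -0.0, -0.0, 1]
[0.1, 0.31, 0.2, -0.0, -0.0, -0.0, 1]
[0.1, 0.31, 0.2, -0.0, -0.0, -0.0, 1]
[0.1, 0.31, 0.2, -0.0, -0.0, -0.0, 1]
[0.11, 0.31, 0.2, -0.0, -0.0, -0.0, 1]
[0.1, 0.31, 0.2, -0.0, -0.0, -0.0, 1]
[0.11, 0.32, 0.2, -0.0, -0.0, -0.0, 1]
[0.1, 0.31, 0.2, -0.0, -0.0, -0.0, 1]
[0.11, 0.32, 0.2, -0.0, -0.0, -0.0, 1]
->  [483.9 257.1 139.8]
```

Emit:
jog_arm(deltas=[[0.22,0.3,-0.17,-0.02,0.62,-0.07,1],[0.23,0.3,-0.15,-0.02,0.62,-0.07,1],[0.24,0.3,-0.13,-0.02,0.62,-0.07,1],[0.24,0.3,-0.12,-0.02,0.62,-0.07,1],[0.25,0.31,-0.1,-0.02,0.62,-0.07,1],[0.25,0.31,-0.09,-0.02,0.62,-0.07,1],[0.26,0.31,-0.07,-0.02,0.62,-0.07,1],[0.26,0.31,-0.06,-0.02,0.62,-0.07,1],[0.25,0.31,-0.04,-0.02,0.62,-0.07,1],[0.26,0.32,-0.02,-0.02,0.62,-0.07,1]])

```text
time: 9.1
tcp_pos: [480.1, 60.6, 255.3]
tcp_rot: [[-0.942, 0.335, -0.01], [0.335, 0.942, 0.001], [0.01, -0.002, -1.0]]
wrist_force: [0.2, -0.1, 0.4]
grip_width: 85.3
grip_force: 0.0
```

Emit:
jog_arm(deltas=[[0.1,0.31,0.2,0,0,0,1],[0.1,0.31,0.2,0,0,0,1],[0.1,0.31,0.2,0,0,0,1],[0.1,0.31,0.2,0,0,0,1],[0.1,0.31,0.2,0,0,0,1],[0.1,0.31,0.2,0,0,0,1],[0.1,0.31,0.2,0,0,0,1],[0.1,0.31,0.2,0,0,0,1],[0.1,0.31,0.2,0,0,0,1],[0.1,0.31,0.2,0,0,0,1]])

```text
time: 10.35
tcp_pos: [484.9, 256.6, 134.7]
tcp_rot: [[-0.942, 0.335, -0.009], [0.335, 0.942, 0.001], [0.009, -0.002, -1.0]]
wrist_force: [-0.8, 0.7, 0.2]
grip_width: 85.6
grip_force: 0.0
```

Run:
```python
from h import *
T=cv2.cvtColor(r.snapshot("top"),cv2.COLOR_RGB2BGR);S=cv2.cvtColor(r.snapshot("side"),cv2.COLOR_RGB2BGR)
cv2.imwrite("pics/top3.png",T);cv2.imwrite("pics/side3.png",S)
z=lambda i,k:cv2.resize(i,(400,300),interpolation=cv2.INTER_CUBIC)
cv2.imwrite("pics/k1.png",np.vstack([np.hstack([z(T[115:160,284:344],0),z(S[126:171,244:304],0)]),np.hstack([z(T[165:255,105:225],0),z(S[150:285,180:360],0)])]))
plan([(np.array([484,257,140.]),down(-.32+np.pi),1),(np.array([484,257,41.]),down(-.32+np.pi),9)],1)
```

```text
[-0.0, 0.0, -0.11, -0.04, -0.11, -0.2, 1]
->  [483.8 257.  140.1]
[-0.0, 0.0, 0.18, 0.0, 0.0, -0.0, 1]
[-0.0, 0.0, 0.18, 0.0, 0.0, -0.0, 1]
[-0.0, 0.0, 0.18, 0.0, 0.0, -0.0, 1]
[-0.0, 0.0, 0.19, 0.0, 0.0, -0.0, 1]
[-0.0, 0.0, 0.18, 0.0, 0.0, -0.0, 1]
[-0.0, 0.0, 0.19, 0.0, 0.0, -0.0, 1]
[-0.0, 0.0, 0.18, 0.0, 0.0, -0.0, 1]
[-0.0, 0.0, 0.19, 0.0, 0.0, -0.0, 1]
[-0.0, 0.0, 0.18, 0.0, 0.0, -0.0, 1]
->  [483.9 257.   41.1]
```

View pics/k1.png

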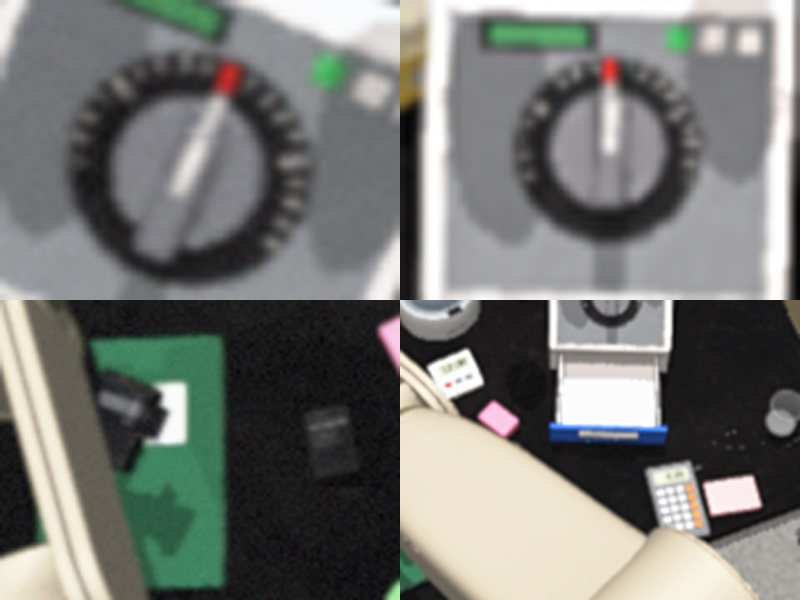

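The knob's pointer lies on the red mark in both views (top-left crop (228,80), top-right crop (610,70)). The side view shows the open drawer clear. Now down onto the adapter.

Emit:
jog_arm(deltas=[[0.01,0,0.1,-0.04,-0.11,-0.2,1],[0,0,0.2,0,0,0,1],[0,0,0.2,0,0,0,1],[0,0,0.2,0,0,0,1],[0,0,0.2,0,0,0,1],[0,0,0.2,0,0,0,1],[0,0,0.2,0,0,0,1],[0,0,0.2,0,0,0,1],[0,0,0.15,0,0,0,1],[0,0,0,0,0,0,1]])

```text
time: 11.7
tcp_pos: [483.8, 255.3, 35.5]
tcp_rot: [[-0.949, 0.316, 0.001], [0.316, 0.949, 0.0], [-0.001, 0.001, -1.0]]
wrist_force: [-0.5, 0.3, -0.4]
grip_width: 85.4
grip_force: 0.0
```

Emit:
jog_arm(deltas=[[0,0,0,0,0,0,0.4],[0,0,0,0,0,0,0.4],[0,0,0,0,0,0,0.4],[0,0,0,0,0,0,0.4],[0,0,0,0,0,0,0.4],[0,0,0,0,0,0,0.4],[0,0,0,0,0,0,0.4],[0,0,0,0,0,0,0.4],[0,0,0,0,0,0,0.4],[0,0,0,0,0,0,0.4]], force=40)

```text
time: 12.95
tcp_pos: [485.4, 256.0, 37.6]
tcp_rot: [[-0.949, 0.316, 0.005], [0.316, 0.949, 0.002], [-0.004, 0.003, -1.0]]
wrist_force: [-0.1, 0.2, 6.1]
grip_width: 49.4
grip_force: 42.9
```

Run:
```python
from h import *
R=down(yaw+np.pi);p=W([-143,0,0]);print(p)
S=cv2.imread("pics/side3.png")
c=comps(cv2.inRange(hsv(S),np.array((100,130,60)),np.array((125,255,255))),(235,230,320,265))[0];b=cv2.boxPoints(cv2.minAreaRect(c));print(b.tolist())
for q in b: print(U(onz("side",q,55)),U(onz("side",q,7)))
q=r.state()["tcp_pos"]
plan([(np.array([q[0],q[1],170]),r.state()["tcp_rot"],5),(p+[0,0,170],R,15),(p+[0,0,60],R,10)],.4)
```

```text
[ 515.60955445 -151.60927798    0.        ]Traceback (most recent call last):
  File "<stdin>", line 4, in <module>
IndexError: list index out of range
```

Run:
```python
from h import *
R=down(yaw+np.pi);p=W([-143,0,0])
S=cv2.imread("pics/side3.png")
c=comps(cv2.inRange(hsv(S),np.array((100,130,60)),np.array((125,255,255))),(235,195,320,225))[0];b=cv2.boxPoints(cv2.minAreaRect(c))
for q in b: print(q,U(onz("side",q,55)),U(onz("side",q,7)))
q=r.state()["tcp_pos"]
plan([(np.array([q[0],q[1],170]),r.state()["tcp_rot"],5),(p+[0,0,170],R,15),(p+[0,0,60],R,10)],.4)
```

```text
[245.71936 213.29692] [-226.74945788   91.54942993   55.        ] [-203.98802729   93.40727399    7.        ]
[246.07977 203.92616] [-191.30715265   92.1594049    55.        ] [-167.26483926   94.03929342    7.        ]
[300.11523 206.00444] [-191.03041154  -92.3374667    55.        ] [-166.97809675  -97.1252841     7.        ]
[299.75482 215.3752 ] [-226.38472853  -90.87202488   55.        ] [-203.61011664  -95.6068813     7.        ]
[-0.0, 0.0, -0.44, 0.0, 0.0, 0.0, 0.4]
[-0.0, 0.0, -0.44, 0.0, 0.0, 0.0, 0.4]
[-0.0, 0.0, -0.44, 0.0, 0.0, 0.0, 0.4]
[-0.0, 0.0, -0.44, 0.0, 0.0, 0.0, 0.4]
[-0.01, 0.01, -0.45, 0.0, 0.0, 0.0, 0.4]
->  [485.5 256.1 170.2]
[-0.18, -0.42, -0.0, 0.0, 0.0, 0.06, 0.4]
[-0.18, -0.42, -0.0, 0.0, 0.0, 0.06, 0.4]
[-0.18, -0.42, -0.0, 0.0, 0.0, 0.06, 0.4]
[-0.18, -0.42, -0.0, 0.0, 0.0, 0.06, 0.4]
[-0.18, -0.41, -0.0, 0.0, 0.0, 0.06, 0.4]
[-0.19, -0.41, -0.0, 0.0, 0.0, 0.06, 0.4]
[-0.19, -0.41, -0.0, 0.0, 0.0, 0.06, 0.4]
[-0.19, -0.41, -0.0, 0.0, 0.0, 0.06, 0.4]
[-0.2, -0.41, -0.0, 0.0, 0.0, 0.06, 0.4]
[-0.2, -0.41, -0.0, 0.0, 0.0, 0.06, 0.4]
[-0.2, -0.41, -0.0, 0.0, 0.0, 0.06, 0.4]
[-0.2, -0.41, -0.0, 0.0, 0.0, 0.06, 0.4]
[-0.2, -0.4, -0.0, 0.0, 0.0, 0.06, 0.4]
[-0.21, -0.41, -0.0, 0.0, 0.0, 0.06, 0.4]
[-0.21, -0.4, -0.01, 0.0, 0.0, 0.06, 0.4]
->  [ 515.8 -151.7  170.2]
[0.0, -0.0, 0.18, 0.0, 0.0, 0.0, 0.4]
[0.0, -0.0, 0.18, 0.0, 0.0, 0.0, 0.4]
[0.0, -0.0, 0.18, 0.0, 0.0, 0.0, 0.4]
[0.0, -0.0, 0.19, 0.0, 0.0, 0.0, 0.4]
[0.0, -0.0, 0.18, 0.0, 0.0, 0.0, 0.4]
[0.0, -0.0, 0.19, 0.0, 0.0, 0.0, 0.4]
[0.0, -0.0, 0.18, 0.0, 0.0, 0.0, 0.4]
[0.0, -0.0, 0.19, 0.0, 0.0, 0.0, 0.4]
[0.0, -0.0, 0.18, 0.0, 0.0, 0.0, 0.4]
[0.01, -0.01, 0.19, 0.0, 0.0, 0.0, 0.4]
->  [ 515.5 -151.8   59.8]
```

Emit:
jog_arm(deltas=[[0,0,-0.3,0,0,0,0.4],[0,0,-0.45,0,0,0,0.4],[0,0,-0.5,0,0,0,0.4],[0,0,-0.5,0,0,0,0.4],[0,0,-0.45,0,0,0,0.4],[-0.18,-0.42,0,0,0,0.06,0.4],[-0.18,-0.42,0,0,0,0.06,0.4],[-0.18,-0.42,0,0,0,0.06,0.4],[-0.18,-0.42,0,0,0,0.06,0.4],[-0.18,-0.41,0,0,0,0.06,0.4]])

```text
time: 14.2
tcp_pos: [493.8, 118.3, 169.1]
tcp_rot: [[-0.939, 0.345, 0.003], [0.345, 0.939, 0.001], [-0.002, 0.002, -1.0]]
wrist_force: [0.3, -0.1, -1.7]
grip_width: 49.1
grip_force: 42.1
```

Emit:
jog_arm(deltas=[[-0.19,-0.41,0,0,0,0.06,0.4],[-0.19,-0.41,0,0,0,0.06,0.4],[-0.19,-0.41,0,0,0,0.06,0.4],[-0.2,-0.41,0,0,0,0.06,0.4],[-0.2,-0.41,0,0,0,0.06,0.4],[-0.2,-0.41,0,0,0,0.06,0.4],[-0.2,-0.41,0,0,0,0.06,0.4],[-0.2,-0.4,0,0,0,0.06,0.4],[-0.21,-0.41,0,0,0,0.06,0.4],[-0.21,-0.4,0,0,0,0.06,0.4]])

```text
time: 15.45
tcp_pos: [514.1, -153.2, 169.0]
tcp_rot: [[-0.916, 0.401, 0.003], [0.401, 0.916, 0.001], [-0.002, 0.002, -1.0]]
wrist_force: [0.8, 0.1, -1.9]
grip_width: 49.1
grip_force: 42.1
```

Run:
```python
from h import *
T=cv2.cvtColor(r.snapshot("top"),cv2.COLOR_RGB2BGR);S=cv2.cvtColor(r.snapshot("side"),cv2.COLOR_RGB2BGR)
cv2.imwrite("pics/d1.png",np.hstack([cv2.resize(T[100:250,215:365],(400,400),interpolation=cv2.INTER_CUBIC),cv2.resize(S[110:260,190:340],(400,400),interpolation=cv2.INTER_CUBIC)]))
R=down(yaw+np.pi);p=W([-143,0,0]);plan([(p+[0,0,60],R,9),(p+[0,0,34],R,6)],.4)
```

```text
[0.0, 0.01, 0.2, 0.0, 0.0, 0.0, 0.4]
[0.0, 0.01, 0.2, 0.0, 0.0, 0.0, 0.4]
[0.0, 0.0, 0.2, 0.0, 0.0, 0.0, 0.4]
[0.0, 0.01, 0.2, 0.0, 0.0, 0.0, 0.4]
[0.0, 0.0, 0.2, 0.0, 0.0, 0.0, 0.4]
[0.0, 0.01, 0.2, 0.0, 0.0, 0.0, 0.4]
[0.0, 0.0, 0.21, 0.0, 0.0, 0.0, 0.4]
[0.0, 0.01, 0.2, 0.0, 0.0, 0.0, 0.4]
[0.0, 0.0, 0.21, 0.0, 0.0, 0.0, 0.4]
->  [ 515.7 -151.9   59.8]
[0.0, 0.0, 0.07, 0.0, 0.0, 0.0, 0.4]
[0.0, 0.0, 0.07, 0.0, 0.0, 0.0, 0.4]
[0.0, 0.0, 0.07, 0.0, 0.0, 0.0, 0.4]
[0.0, 0.0, 0.07, 0.0, 0.0, 0.0, 0.4]
[0.0, 0.0, 0.08, 0.0, 0.0, 0.0, 0.4]
[0.0, 0.0, 0.07, 0.0, 0.0, 0.0, 0.4]
->  [ 515.8 -151.9   34. ]
```

View pics/d1.png

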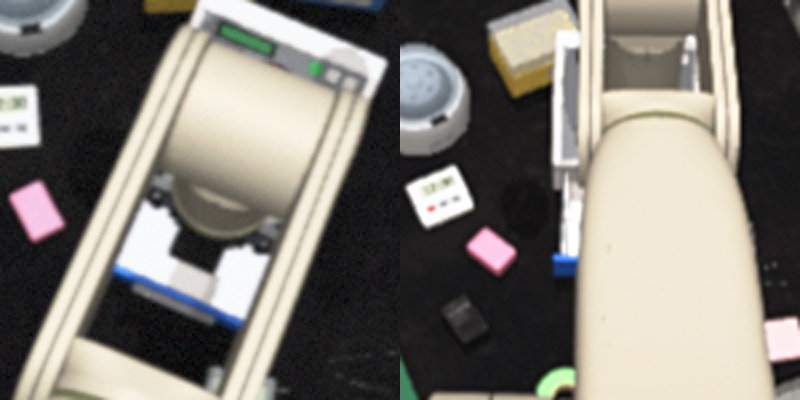

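The adapter (left crop (195,245)) hangs over the open drawer, between its walls and behind the blue front. Lowering it.

Emit:
jog_arm(deltas=[[0,0.01,0.2,0,0,0,0.4],[0,0.01,0.2,0,0,0,0.4],[0,0,0.2,0,0,0,0.4],[0,0.01,0.2,0,0,0,0.4],[0,0,0.2,0,0,0,0.4],[0,0.01,0.2,0,0,0,0.4],[0,0,0.2,0,0,0,0.4],[0,0,0.2,0,0,0,0.4],[0,0,0.15,0,0,0,0.4],[0,0,0,0,0,0,0.4]])

```text
time: 16.8
tcp_pos: [515.0, -149.8, 62.3]
tcp_rot: [[-0.916, 0.401, 0.001], [0.401, 0.916, 0.001], [-0.0, 0.002, -1.0]]
wrist_force: [-0.6, 0.2, -1.4]
grip_width: 49.2
grip_force: 42.1
```

Emit:
jog_arm(deltas=[[0,0,0.1,0,0,0,0.4],[0,0,0.1,0,0,0,0.4],[0,0,0.08,0,0,0,0.4],[0,0,0.06,0,0,0,0.4],[0,0,0.04,0,0,0,0.4],[0,0,0,0,0,0,0.4],[0,0,0,0,0,0,0.4],[0,0,0,0,0,0,0.4],[0,0,0,0,0,0,0.4],[0,0,0,0,0,0,0.4]])

```text
time: 18.05
tcp_pos: [515.8, -150.1, 40.5]
tcp_rot: [[-0.916, 0.4, 0.003], [0.4, 0.916, 0.001], [-0.002, 0.002, -1.0]]
wrist_force: [0.3, 0.0, -1.1]
grip_width: 48.9
grip_force: 42.1
```

Emit:
jog_arm(deltas=[[0,0,0.03,0,0,0,0.4],[0,0,0.03,0,0,0,0.4],[0,0,0.03,0,0,0,0.4],[0,0,0.02,0,0,0,0.4],[0,0,0.02,0,0,0,0.4],[0,0,0.02,0,0,0,0.4],[0,0,0,0,0,0,0.4],[0,0,0,0,0,0,0.4],[0,0,0,0,0,0,0.4],[0,0,0,0,0,0,0.4]])

```text
time: 19.3
tcp_pos: [515.9, -150.1, 31.6]
tcp_rot: [[-0.916, 0.4, 0.003], [0.4, 0.916, 0.001], [-0.003, 0.002, -1.0]]
wrist_force: [1.0, -0.4, -0.3]
grip_width: 49.3
grip_force: 42.1
```

Emit:
jog_arm(deltas=[[0,0,0.01,0,0,0,0.4],[0,0,0,0,0,0,0.8],[0,0,0,0,0,0,0.8],[0,0,0,0,0,0,0.8],[0,0,0,0,0,0,0.8],[0,0,0,0,0,0,0.8],[0,0,-0.2,0,0,0,0.8],[0,0,-0.3,0,0,0,0.8],[0,0,-0.5,0,0,0,0.8],[0,0,-0.5,0,0,0,0.8]])

```text
time: 20.55
tcp_pos: [515.9, -150.2, 123.4]
tcp_rot: [[-0.916, 0.4, 0.004], [0.4, 0.916, 0.0], [-0.004, 0.002, -1.0]]
wrist_force: [0.5, -0.2, 0.4]
grip_width: 68.6
grip_force: 0.0
```

Run:
```python
from h import *
R=down(yaw+np.pi);p=W([-260,0,0]);pn=W([-217,0,0]);print(p,pn)
plan([(p+[0,0,130],R,10),(p+[0,0,52],R,10)],0)
```

```text
[ 408.51737172 -104.48959632    0.        ] [ 447.87603717 -121.80708616    0.        ]
[0.19, -0.0, -0.01, 0.0, 0.0, 0.0, 0]
[0.19, -0.0, -0.01, 0.0, 0.0, 0.0, 0]
[0.2, -0.0, -0.01, 0.0, 0.0, 0.0, 0]
[0.19, -0.0, -0.01, 0.0, 0.0, 0.0, 0]
[0.2, -0.0, -0.01, 0.0, 0.0, 0.0, 0]
[0.19, -0.0, -0.01, 0.0, 0.0, 0.0, 0]
[0.2, -0.0, -0.01, 0.0, 0.0, 0.0, 0]
[0.19, -0.01, -0.02, 0.0, 0.0, 0.0, 0]
[0.2, -0.0, -0.01, 0.0, 0.0, 0.0, 0]
[0.19, -0.01, -0.02, 0.0, 0.0, 0.0, 0]
->  [ 408.7 -104.7  130.1]
[0.0, 0.0, 0.13, 0.0, 0.0, 0.0, 0]
[0.0, 0.0, 0.13, 0.0, 0.0, 0.0, 0]
[0.0, 0.0, 0.13, 0.0, 0.0, 0.0, 0]
[0.0, 0.0, 0.13, 0.0, 0.0, 0.0, 0]
[0.0, 0.0, 0.13, 0.0, 0.0, 0.0, 0]
[0.0, 0.0, 0.13, 0.0, 0.0, 0.0, 0]
[0.0, 0.0, 0.13, 0.0, 0.0, 0.0, 0]
[0.0, 0.0, 0.13, 0.0, 0.0, 0.0, 0]
[0.0, 0.0, 0.13, 0.0, 0.0, 0.0, 0]
[0.01, 0.0, 0.13, 0.0, 0.0, 0.0, 0]
->  [ 408.5 -104.5   52.1]
```

Emit:
jog_arm(deltas=[[0.2,0,-0.02,0,0,0,0],[0.2,0,0,0,0,0,0],[0.2,0,0,0,0,0,0],[0.2,0,0,0,0,0,0],[0.2,0,0,0,0,0,0],[0.2,0,0,0,0,0,0],[0.2,0,0,0,0,0,0],[0.2,0,0,0,0,0,0],[0.2,0,0,0,0,0,0],[0.15,0,0,0,0,0,0]])

```text
time: 21.8
tcp_pos: [407.6, -102.9, 121.8]
tcp_rot: [[-0.916, 0.4, 0.003], [0.4, 0.916, 0.001], [-0.002, 0.002, -1.0]]
wrist_force: [-0.6, -0.5, 0.6]
grip_width: 0.0
grip_force: 0.0
```

Run:
```python
from h import *
T=cv2.cvtColor(r.snapshot("top"),cv2.COLOR_RGB2BGR);S=cv2.cvtColor(r.snapshot("side"),cv2.COLOR_RGB2BGR)
cv2.imwrite("pics/d2.png",np.hstack([cv2.resize(T[100:250,215:365],(400,400),interpolation=cv2.INTER_CUBIC),cv2.resize(S[110:260,190:340],(400,400),interpolation=cv2.INTER_CUBIC)]))
R=down(yaw+np.pi);p=W([-260,0,0]);plan([(p+[0,0,46],R,10)],0)
```

```text
[-0.0, -0.0, 0.13, 0.0, 0.0, 0.0, 0]
[-0.0, -0.0, 0.13, 0.0, 0.0, 0.0, 0]
[-0.0, -0.0, 0.13, 0.0, 0.0, 0.0, 0]
[-0.0, -0.0, 0.12, 0.0, 0.0, 0.0, 0]
[-0.0, -0.0, 0.13, 0.0, 0.0, 0.0, 0]
[-0.0, -0.0, 0.12, 0.0, 0.0, 0.0, 0]
[-0.01, -0.01, 0.13, 0.0, 0.0, 0.0, 0]
[-0.0, -0.0, 0.12, 0.0, 0.0, 0.0, 0]
[-0.01, -0.01, 0.13, 0.0, 0.0, 0.0, 0]
[-0.0, -0.0, 0.12, 0.0, 0.0, 0.0, 0]
->  [ 408.4 -104.4   46.2]
```

View pics/d2.png

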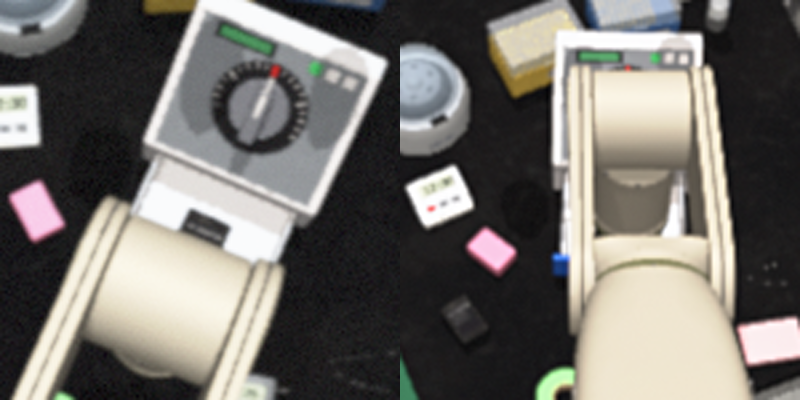

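The adapter lies square in the drawer (left crop (207,227)) and the knob still reads zero. Now down in front of the ledge, then push.

Emit:
jog_arm(deltas=[[0,0,0.15,0,0,0,0],[0,0,0.15,0,0,0,0],[0,0,0.15,0,0,0,0],[0,0,0.15,0,0,0,0],[0,0,0.15,0,0,0,0],[0,0,0.15,0,0,0,0],[0,0,0.15,0,0,0,0],[0,0,0.13,0,0,0,0],[0,0,0.08,0,0,0,0],[0,0,0,0,0,0,0]])

```text
time: 23.15
tcp_pos: [408.2, -103.1, 45.8]
tcp_rot: [[-0.916, 0.4, 0.002], [0.4, 0.916, 0.001], [-0.002, 0.002, -1.0]]
wrist_force: [0.0, -0.7, 0.0]
grip_width: -0.2
grip_force: 0.0
```

Emit:
jog_arm(deltas=[[-0.12,0,0,0,0,0,0],[-0.12,0,0,0,0,0,0],[-0.12,0,0,0,0,0,0],[-0.12,0,0,0,0,0,0],[-0.12,0,0,0,0,0,0],[-0.12,0,0,0,0,0,0],[-0.12,0,0,0,0,0,0],[-0.12,0,0,0,0,0,0],[-0.12,0,0,0,0,0,0],[-0.12,0,0,0,0,0,0]])

```text
time: 24.4
tcp_pos: [474.8, -132.1, 46.2]
tcp_rot: [[-0.916, 0.4, 0.002], [0.4, 0.916, 0.001], [-0.002, 0.002, -1.0]]
wrist_force: [-1.4, 1.7, -0.3]
grip_width: 0.3
grip_force: 0.8
```

Emit:
jog_arm(deltas=[[-0.12,0,0,0,0,0,0],[-0.12,0,0,0,0,0,0],[-0.12,0,0,0,0,0,0],[-0.12,0,0,0,0,0,0],[-0.12,0,0,0,0,0,0],[-0.12,0,0,0,0,0,0],[-0.12,0,0,0,0,0,0],[-0.12,0,0,0,0,0,0],[-0.1,0,0,0,0,0,0],[-0.05,0,0,0,0,0,0]])

```text
time: 25.65
tcp_pos: [535.9, -159.0, 46.6]
tcp_rot: [[-0.916, 0.401, 0.003], [0.401, 0.916, 0.001], [-0.002, 0.002, -1.0]]
wrist_force: [-1.0, 1.4, 0.7]
grip_width: -0.1
grip_force: 0.8
```

Run:
```python
from h import *
s=r.state();print(U(s["tcp_pos"]),RU.T@s["wrist_force"])
```

```text
[-121.44374979    1.46426178   46.58849844] [-1.50371756  0.85227218  0.66678432]
```

Contact at about 1.5 N, so the drawer is sliding. About 17 mm to go, slowly.

Emit:
jog_arm(deltas=[[-0.05,0,0,0,0,0,0],[-0.05,0,0,0,0,0,0],[-0.05,0,0,0,0,0,0],[-0.04,0,0,0,0,0,0],[-0.03,0,0,0,0,0,0],[-0.02,0,0,0,0,0,0],[-0.01,0,0,0,0,0,0],[0,0,0,0,0,0,0],[0,0,0,0,0,0,0],[0,0,0,0,0,0,0]])

```text
time: 26.9
tcp_pos: [549.3, -164.8, 46.6]
tcp_rot: [[-0.916, 0.4, 0.003], [0.4, 0.916, 0.001], [-0.002, 0.002, -1.0]]
wrist_force: [-0.1, -0.6, 0.1]
grip_width: -0.2
grip_force: 0.2
```

Run:
```python
from h import *
s=r.state();print(U(s["tcp_pos"]),RU.T@s["wrist_force"])
```

```text
[-106.84970566    1.50174364   46.57766472] [ 0.13070499 -0.56284349  0.14011334]
```

Emit:
jog_arm(deltas=[[-0.02,0,0,0,0,0,0],[-0.02,0,0,0,0,0,0],[-0.02,0,0,0,0,0,0],[-0.02,0,0,0,0,0,0],[0,0,0,0,0,0,0],[0,0,0,0,0,0,0],[0,0,0,0,0,0,0],[0,0,0,0,0,0,0],[0,0,0,0,0,0,0],[0,0,0,0,0,0,0]])

```text
time: 28.15
tcp_pos: [553.7, -166.6, 46.6]
tcp_rot: [[-0.916, 0.4, 0.003], [0.401, 0.916, 0.001], [-0.002, 0.002, -1.0]]
wrist_force: [-0.2, 0.1, -0.5]
grip_width: 0.2
grip_force: 0.0
```

Emit:
jog_arm(deltas=[[-0.02,0,0,0,0,0,0],[-0.02,0,0,0,0,0,0],[-0.02,0,0,0,0,0,0],[-0.02,0,0,0,0,0,0],[0,0,0,0,0,0,0],[0,0,0,0,0,0,0],[0,0,0,0,0,0,0],[0,0,0,0,0,0,0],[0,0,0,0,0,0,0],[0,0,0,0,0,0,0]])

```text
time: 29.4
tcp_pos: [555.9, -167.5, 46.2]
tcp_rot: [[-0.916, 0.4, -0.002], [0.4, 0.916, 0.003], [0.003, 0.002, -1.0]]
wrist_force: [-12.8, 5.1, 9.9]
grip_width: 0.0
grip_force: 7.0
```

The stop is reached (14 N, and the tool no longer advances). Backing off to check.

Emit:
jog_arm(deltas=[[0.1,0,0,0,0,0,0],[0.3,0,0,0,0,0,0],[0.4,0,0,0,0,0,0],[0.4,0,0,0,0,0,0],[0.4,0,-0.2,0,0,0,0],[0.2,0.5,-0.5,0,0,0,0],[0,0.8,-0.5,0,0,0,0],[0,0.8,-0.5,0,0,0,0],[0,0.8,0,0,0,0,0],[0,0.8,0,0,0,0,0]])

```text
time: 30.65
tcp_pos: [549.0, 79.6, 149.8]
tcp_rot: [[-0.916, 0.4, 0.006], [0.4, 0.916, 0.001], [-0.005, 0.003, -1.0]]
wrist_force: [0.8, -0.8, 0.2]
grip_width: 0.4
grip_force: 0.0
```

Run:
```python
from h import *
T=cv2.cvtColor(r.snapshot("top"),cv2.COLOR_RGB2BGR);S=cv2.cvtColor(r.snapshot("side"),cv2.COLOR_RGB2BGR)
cv2.imwrite("pics/e.png",np.hstack([cv2.resize(T[90:240,235:385],(400,400),interpolation=cv2.INTER_CUBIC),cv2.resize(S[110:260,210:360],(400,400),interpolation=cv2.INTER_CUBIC)]))
for n,im,roi in(("top",T,(240,145,345,200)),("side",S,(235,165,320,200))):
    c=comps(cv2.inRange(hsv(im),np.array((100,130,60)),np.array((125,255,255))),roi)
    if c:
        b=cv2.boxPoints(cv2.minAreaRect(c[0]));print(n,[U(onz(n,q,55)).round(1) for q in b])
print(r.state()["wrist_force"])
```

```text
top [array([-91.2,  90.8,  55. ]), array([-73.5,  91.3,  55. ]), array([-71.5, -86.6,  55. ]), array([-89. , -86.7,  55. ])]
side [array([-103. ,   84.2,   55. ]), array([-67.7,  84.2,  55. ]), array([-71.5, -87.2,  55. ]), array([-106.6,  -85.3,   55. ])]
[-0.3596704  -0.11702037  0.08799607]
```

View pics/e.png

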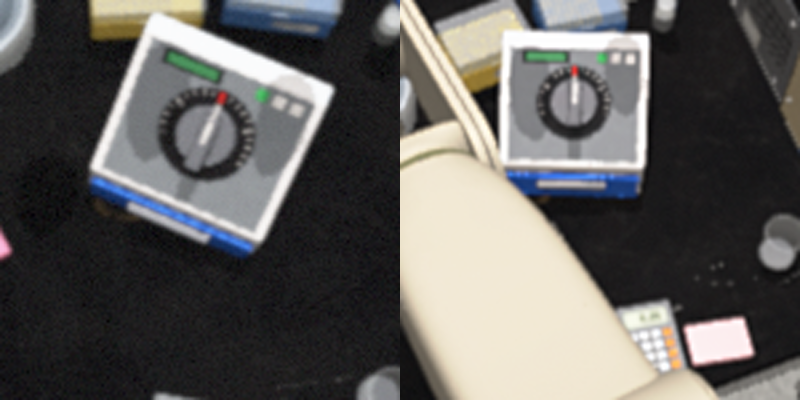

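The drawer front (left crop (175,215)) sits flush against the unit and the knob points at the red mark (222,98). The arm is clear, so I'm handing in.

```bash
python3 -c "
from cell import r
print(r.close_job())"
```

```text
the job is handed in; nothing more can be done
None
```

The knob reads zero, the adapter was laid flat in the drawer, and the drawer is shut against its stop. The timer and beaker were not touched, and I handed the job in at about 31 s; no verdict was returned.

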